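# Turn the plaque over and load the marking machine

## Robot

A 6-joint arm with a two-finger parallel gripper is mounted at the origin on the work surface. World frame = base frame: x ahead of the robot, y to its left, z up, the work surface at z = 0. Lengths are in m, angles in rad, forces in N, time in s.
With the tool pointing down it reaches from about 0.375 to 0.975 m from the base axis. Payload 3.8 kg.
Tool frame: the origin (TCP) lies at the centre of the arm's flange, where the gripper is bolted on; the fingertips stand 173 mm ahead of it and the grasp point (between the pads) lies 155 mm ahead of it (bot.tip_reach is the distance from the TCP to the fingertips, in m); z points along the fingers, y is the line along which they close (so a half turn about z gives the same grasp; the last joint's range is limited). The gripper opens to 85 mm and grips with 20 to 120 N. Pads are 22 mm wide; open, the fingers measure 114 mm over their backs; the gripper's body (76 mm by 85 mm) begins 54 mm behind the grasp point. The pads swing forward as they close: fully open they stand 13 mm farther back than shut.
Start: joints at [1.208, 0.264, 1.604, -0, 1.274, -0.037], TCP at [0.216, 0.639, 0.405] pointing down, gripper open.
Joint ranges: [-2.63, 2.63], [-0.94, 2.18], [0.31, 2.57], [-1.31, 4.45], [0, 2.66], [-2.55, 2.55]. Speed limits (rad/s): [2.57, 2.57, 3.14, 3.14, 3.14, 3.14].

## Interface

Orientations are given as a rotation vector (axis times angle).
In Python, from workcell import bot gives the robot as it stands.
- The arm moves only by the tool drive_tool, never from a script. Its arguments are lists of equal length, an entry for each row: "claw": the finger opening in mm, from 0 to 85.4; "slide": the shift along the world's x, y, z each as a share of 0.5 m, from -1 to 1, a list of three; "yaw": the turn about the world's z as a share of 180 degrees, from -1 to 1. A call has 1 to 8 rows; each row is the pose to reach, as a shift and turn from the pose commanded when the call began, turning the shorter way round; what a row does not reach only later rows make up. A row lasts 1/12 s, in which the tool goes at most 41.7 mm and 7.16 degrees, less where a joint would pass 70% of its speed; a pose out of reach is approached as far as the arm can. A call with a number of a shift or a turn outside -1 to 1 is refused whole. A call with a gripper value outside its range is refused whole. The fingers move at their own pace and stop on an object; "newtons" is the grip in N (left out, the last holds). Time passes only in rows, so rows that repeat a pose let the fingers close. It gives the time, the measured TCP pose, the force, the opening and the grip force at its end, in the units of the state.
- bot.read_state(): the state, without advancing time (a new reading comes with each control period).
- bot.read_camera(name): name is "scene" or "top" or "wrist"; returns a dict with "color" (384x512x3 uint8, red, green, blue), "depth" (384x512 float32, m along the optical axis (not along the pixel's ray), 0 where there is no reading), "mtx" (3x3 intrinsics, pixels), "eye" and "rotation" of the camera in the world. Camera axes: x right, y up, looking along -z (the intrinsics and any distortion apply to the point x, -y, -z); pixel columns grow to the right and rows downward; lengths in m; the calibration is good to about 2 mm. A picture is of the moment at which its call begins.
- bot.finish_job(): hands the job in; it is judged then, once.
The state is a dict: "time": time; "q": joint angles; "joint_vel": joint speeds; "joint_torque": joint torques, N m; "tool_pos": TCP position; "tcp_rot": TCP orientation; "wrist_force": force on the tool from outside, world axes, zero at the start; "torque": the same for the moment, N m; "width": opening from 0.0 (shut) to 1.0 (fully open); "grip_force": force on a finger pad.
Only numpy, scipy, OpenCV 4.12 (cv2) and the standard library are available. Lean on these libraries where they do the work, as an engineer would, in place of code of your own. Each camera call takes 0.05 s, during which the arm holds its last target. There are 200 camera calls.

## Task

The plaque leaning in the cradle of the blue tray shows its wooden back. Lift it out, turn it over and seat it again in the cradle on its long edge, with the brass face now looking out and the plaque leaning back on the panel as before, and let go of it; only then slide the tray, with the plaque sitting in it, along the bench into the slot of the marking machine, square and fully home against the stop. Leave the hammer, the jar and the ring mandrel where they are.

Things in the scene. Friction and masses are not known exactly. Their poses are not given: they have to be found in the camera images.
- plaque: Loose plaque 120 x 90 x 10 mm, 0.2 kg: brass face with border and round motif, dark wood back with two steel discs. Origin at its very centre; x along the 120 mm edge, y along the 90 mm edge, z out of the brass face. It starts in the cradle on a long edge, wooden back outward; its upper 40 mm stand free, to be pinched across the thickness by fingers that come down along its slope.
- tray: Loose blue tray with aluminium cradle and black handle, 0.4 kg, on the bench. Origin on its underside below the middle of the cradle; z up, +y is the end that enters the slot and the side the cradle faces. Base plate 164 mm wide (x), 12 mm thick, from y = -125 to +55 mm. The cradle's back panel is 110 mm wide and reaches 50 mm up the slope.
- tray_seat (a point): Where the seated plaque's centre lies, either face out: (0, 0.3, 58.7) mm in the tray's frame. The slope leans 35 degrees from upright: up it is (0, -0.574, 0.819), outward normal (0, 0.819, 0.574) in the tray's frame. Pocket: ledge 45 mm down the slope, 16 mm deep (plaque 10), front lip 10 mm high, side cheeks 22 mm high, 132 mm apart (plaque 120). Axes as the tray.
- tray_handle (a point): Middle of the top of the tray's upright black handle block, 14 mm (tray x) by 30 mm (tray y), 46 mm tall above the base plate, top 58 mm above the bench; at (0, -105, 58) mm in the tray's frame. Axes as the tray.
- machine: Fixed marking machine: white column and head, grey base. Origin and axes are where the tray's lie when the tray is fully home (z = 0 is the bench). The white head is 198 to 273 mm above the bench over y = 30 to 130 mm, its nozzle ends 170 mm up at y = 60 mm; the column, 325 mm tall, stands from y = 122 mm.
- slot_mouth (a point): Middle of the mouth of the machine's slot, on the bench, at (0, -60, 0) mm in the machine's frame. From here the slot runs 115 mm along +y to the stop. The bench is its floor; 172 mm wide between steel guides 24 mm high, whose lips cover 4 mm of each side of the tray base from 18 mm up. Low flared lead-ins, 14 mm high, reach 38 mm out of the mouth. Axes as the machine.
- hammer: Bystander: hammer 220 mm long lying on the bench. Origin on its underside near mid length; x along the handle to the head.
- jar: Bystander: amber glass jar, 60 mm across, 75 mm high, origin under its centre.
- mandrel: Bystander: upright tapered steel ring mandrel, 170 mm high on a foot 60 mm across; origin under its centre.
Not all that is in view belongs to the job. What is meant by the plaque is not pink or turquoise, and is the larger of those in its own colour.

How it is judged:
By the outcome, as a careful person would: the job done as asked, in the order asked, and still so for the second after the job is handed in, with the robot touching nothing.
It also fails if it takes over 69 s, if anything falls off the work surface, if the arm or the gripper's body presses on something with over 40 N, if the wrist force passes 120 N, or if a joint passes its speed limit or range.

## Working session

There is one attempt and no reset: what is moved stays moved. The work goes in short steps, Python scripts to look and compute and a tool call to move; the robot and the scene stay as the last step left them, time stands still between calls to the robot, and variables do not carry over. Pictures are saved under pics/ and viewed, at most 10 in all, crops included, and the job is handed in when it is done.

Besides the shell and the picture viewer there is one more tool, called after "Emit:" as a command line: name --pt "numbers of a row" for each row, then --argument value for the rest. drive_tool: Moves the arm, as the interface text tells. Shift numbers are shares of 0.5 m and turn numbers shares of 180 degrees, none past 1 either way. Its arguments: {"type":"object","properties":{"claw":{"type":"array","items":{"type":"number"}},"slide":{"type":"array","items":{"type":"array","items":{"type":"number"}}},"yaw":{"type":"array","items":{"type":"number"}},"newtons":{"type":"number"}},"required":["claw","slide","yaw"]}

```bash
mkdir -p pics; ls
python3 - <<'E'
from workcell import bot
import cv2,numpy as np
s=bot.read_state();print({k:np.round(v,3) for k,v in s.items()})
ims=[]
for n in("scene","top","wrist"):
    c=bot.read_camera(n);np.savez(f"pics/{n}0.npz",**c);print(n,np.round(c["eye"],3),np.round(c["rotation"],3).tolist(),np.round(c["mtx"],1).tolist(),[k for k in c])
    cv2.imwrite(f"pics/{n}0.png",cv2.resize(c["color"][:,:,::-1],(768,576)))
E
```

```text
pics
{'time': np.float64(0.0), 'q': array([ 1.208,  0.265,  1.605,  0.   ,  1.274, -0.037]), 'joint_vel': array([ 0.001,  0.001, -0.001, -0.   ,  0.001,  0.   ]), 'joint_torque': array([-2.0000e-03, -5.1512e+01, -3.6731e+01, -0.0000e+00,  1.3000e-02,
       -0.0000e+00]), 'tool_pos': array([0.216, 0.639, 0.403]), 'tcp_rot': array([-5.1e-01, -3.1e+00,  3.0e-03]), 'wrist_force': array([ 0.491,  0.08 , -0.808]), 'torque': array([-0.035,  0.057,  0.026]), 'grip_force': np.float64(0.0), 'width': np.float64(1.004)}
scene [1.116 0.554 1.007] [0.331, 0.894, 2.302] [[479.7, 0.0, 252.5], [0.0, 479.7, 186.3], [0.0, 0.0, 1.0]] ['color', 'depth', 'mtx', 'eye', 'rotation']
top [ 0.427 -0.086  1.153] [0.1, -0.121, -1.542] [[399.8, 0.0, 258.0], [0.0, 399.8, 194.9], [0.0, 0.0, 1.0]] ['color', 'depth', 'mtx', 'eye', 'rotation']
wrist [0.137 0.666 0.372] [-0.291, -0.205, 1.232] [[279.7, 0.0, 249.5], [0.0, 279.7, 195.2], [0.0, 0.0, 1.0]] ['color', 'depth', 'mtx', 'eye', 'rotation']
```

View pics/scene0.png

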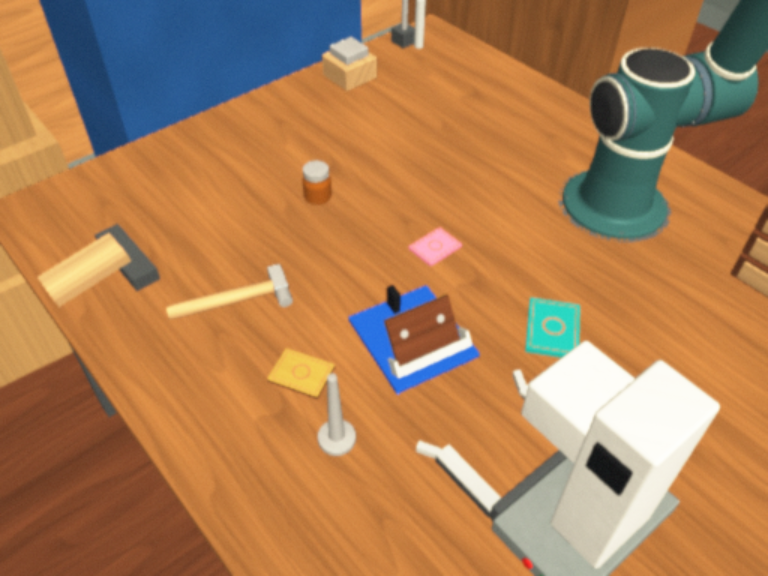

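View pics/top0.png

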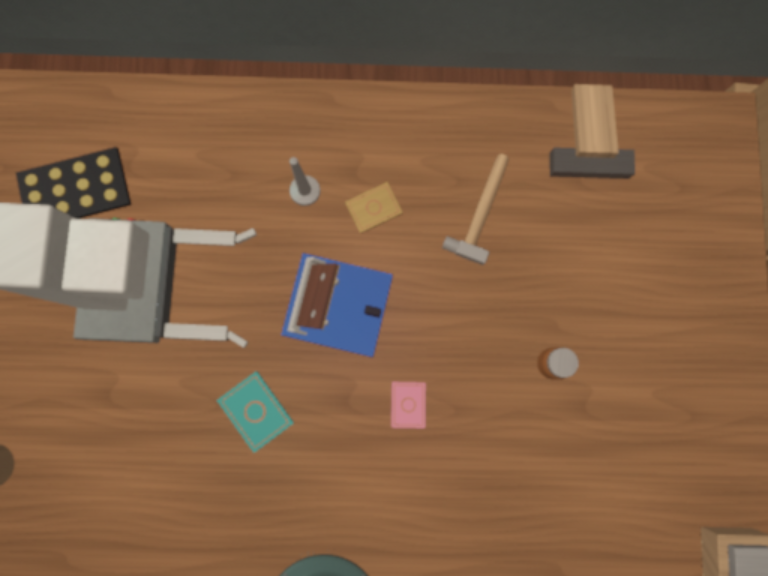

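```bash
cat > h.py <<'E'
import numpy as np,cv2
from scipy.spatial.transform import Rotation as R
def cloud(c):
    K=c["mtx"];d=c["depth"];v,u=np.mgrid[:d.shape[0],:d.shape[1]]
    p=np.stack([(u-K[0,2])/K[0,0]*d,-(v-K[1,2])/K[1,1]*d,-d],-1)
    return p@R.from_rotvec(c["rotation"]).as_matrix().T+c["eye"]
def hsv(c): return cv2.cvtColor(c["color"],cv2.COLOR_RGB2HSV)
def rect(P):
    (cx,cy),(w,h),a=cv2.minAreaRect((P[:,:2]*1000).astype(np.float32)); return np.round([cx,cy,w,h,a],1)
E
python3 - <<'E'
from h import *
for n in("top","scene"):
    c=dict(np.load(f"pics/{n}0.npz"));P=cloud(c);H=hsv(c);ok=c["depth"]>0
    b=ok&(H[...,0]>100)&(H[...,0]<125)&(H[...,1]>150)&(abs(P[...,2]-.012)<.012)&(abs(P[...,0]-.5)<.2)&(abs(P[...,1])<.25)
    b=cv2.morphologyEx(b.astype(np.uint8),cv2.MORPH_OPEN,np.ones((3,3)))>0
    print(n,"tray",rect(P[b]),b.sum(),np.median(P[b][:,2]))
    k=ok&(H[...,2]<50)&(P[...,2]>.04)&(P[...,2]<.075)&(abs(P[...,0]-.47)<.15)&(abs(P[...,1]+.05)<.15)
    print("handle",k.sum(),P[k].mean(0).round(4) if k.any() else '',rect(P[k]) if k.sum()>3 else '')
    w=ok&(H[...,0]<14)&(H[...,1]>100)&(H[...,2]<150)&(P[...,2]>.04)&(P[...,2]<.12)&(abs(P[...,0]-.47)<.15)&(abs(P[...,1]-.02)<.15)
    q=P[w];m=q.mean(0);nn=np.linalg.svd(q-m,full_matrices=False)[2];print("plaque",w.sum(),m.round(4),nn.round(3).tolist(),q.min(0).round(3),q.max(0).round(3))
    g=ok&(H[...,1]<60)&(H[...,2]>120)&(P[...,2]>.008)&(P[...,2]<.035)&(P[...,1]>.08)&(P[...,1]<.4)&(P[...,0]>.3)&(P[...,0]<.75)
    nl,L,st,ce=cv2.connectedComponentsWithStats(g.astype(np.uint8))
    for i in range(1,nl):
        if st[i,4]>25: print("guide",st[i,:5],rect(P[L==i]),np.percentile(P[L==i][:,2],[5,50,95]).round(4))
c=dict(np.load("pics/scene0.npz"))["color"][185:270,220:330,::-1]
cv2.imwrite("pics/crop.png",cv2.resize(c,None,fx=6,fy=6,interpolation=2))
E
```

```text
top tray [0. 0. 0. 0. 0.] 0 nan
handle 0  
plaque 531 [0.5671 0.0265 0.0755] [[-0.936, 0.318, -0.15], [-0.309, -0.538, 0.784], [-0.169, -0.781, -0.602]] [ 0.514 -0.007  0.04 ] [0.619 0.063 0.104]
guide [ 91 147  10   7  28] [705.2 366.5  26.4  15.1  60.6] [0.0314 0.0342 0.035 ]
guide [101 148   8  10  26] [695.9 340.8  26.8  19.7   4.3] [0.032  0.0339 0.0348]
guide [115 153  55  10 425] [687.  237.7  29.5 152.4   2.9] [0.0134 0.0241 0.028 ]
guide [ 98 162  10  15  58] [648.1 343.4  24.3  41.2  87. ] [0.0313 0.0337 0.0349]
guide [ 82 200  21  27 133] [523.3 357.3  72.1  54.   28.4] [0.031  0.0339 0.0349]
guide [109 215  55  16 447] [503.2 241.2 150.6  32.4  84.9] [0.0136 0.0242 0.0282]
guide [148 251  19  42  74] [364.  178.4 113.3  48.7   4.6] [0.0082 0.0111 0.0141]
guide [172 263  20  33  71] [343.3 103.4  45.2  88.9  82.4] [0.0092 0.0116 0.0147]
guide [162 267  16  15  67] [360.1 142.6  39.5  41.9  46.2] [0.0086 0.0115 0.0148]
scene tray [565.1  -3.4 181.5 163.8  78.2] 1352 0.011891763174347536
handle 59 [ 0.5545 -0.0675  0.0525] [553.4 -70.3  28.   11.   80. ]
plaque 725 [0.5664 0.0256 0.0708] [[0.894, -0.407, 0.189], [-0.438, -0.705, 0.557], [0.094, 0.581, 0.808]] [ 0.513 -0.086  0.04 ] [0.62  0.062 0.101]
guide [342 247  11  18  95] [497.4 190.1  58.9  17.2  53. ] [0.0104 0.0151 0.0255]
guide [278 294  56  47 694] [687.3 237.   33.7 150.5   3. ] [0.0134 0.0237 0.0269]
guide [361 310  18  29 104] [604.1 344.1  67.3  32.2  21.8] [0.0315 0.0338 0.0349]
guide [329 324  42  49 425] [668.1 362.9  73.3  89.3  89. ] [0.0309 0.0338 0.0349]
guide [355 357  13  15  52] [687.8 392.4  14.   33.3  88. ] [0.0325 0.034  0.0349]
  return _methods._mean(a, axis=axis, dtype=dtype,
  ret = ret.dtype.type(ret / rcount)
```

View pics/crop.png

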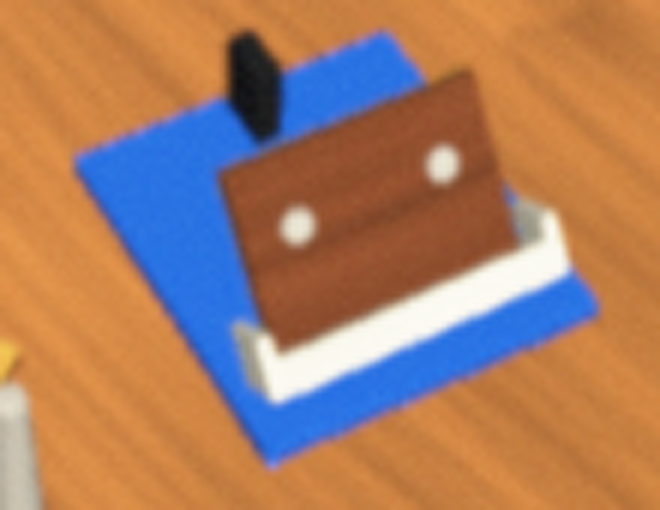

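The candidates, in scene-view pixels, are the pink plaque (435,246), the turquoise one (553,326), the small brass one lying flat (302,372), and the one in the cradle (424,328). The one in the cradle fits: it's the larger of the brass ones and shows its wood back with two steel discs. The crop confirms this. The tray handle is at (393,298) and the slot mouth is near (480,420). Next I'll refine the tray and machine poses.

Run:
```python
from h import *
for n in("top","scene"):
    c=dict(np.load(f"pics/{n}0.npz"));P=cloud(c);H=hsv(c);ok=c["depth"]>0
    b=ok&(H[...,0]>95)&(H[...,0]<130)&(H[...,1]>130)&(H[...,2]>80)&(abs(P[...,0]-.56)<.15)&(abs(P[...,1])<.15)
    print(n,b.sum(),np.median(P[b][:,2]) if b.any() else '', rect(P[b&(P[...,2]<.025)]) if b.any() else '')
    w=ok&(H[...,2]<170)&(H[...,1]>80)&(H[...,0]<14)&(P[...,2]>.05)&(P[...,2]<.12)&(abs(P[...,0]-.567)<.07)&(abs(P[...,1]-.03)<.045)
    w=cv2.erode(w.astype(np.uint8),np.ones((3,3)))>0
    q=P[w];m=q.mean(0);nn=np.linalg.svd(q-m,full_matrices=False)[2][2];print(" plaque",len(q),m.round(4),nn.round(3),"yaw",np.degrees(np.arctan2(-nn[0],nn[1])).round(1),q[:,2].max())
    f=np.array([.2045,.979]);r=np.array([f[1],-f[0]])
    t=ok&(P[...,2]>.03)&(P[...,2]<.13)&(abs(P[...,0]-.567)<.09)&(abs(P[...,1]-.03)<.06)
    for z in(.07,.08,.09,.095,.1):
        s=t&(abs(P[...,2]-z)<.004); l=(P[s][:,:2]-[.5723,.0309])*1000
        if len(l): print("  z",z,len(l),"ty",np.percentile(l@f,[5,50,95]).round(1),"tx",np.percentile(l@r,[1,99]).round(1))
    for lo,hi in((.45,.55),(.64,.74)):
        g=ok&(H[...,1]<70)&(H[...,2]>100)&(P[...,2]>.020)&(P[...,2]<.029)&(P[...,1]>.15)&(P[...,1]<.31)&(P[...,0]>lo)&(P[...,0]<hi)
        if g.sum()>20:
            x,y=P[g][:,0]*1000,P[g][:,1]*1000; a=np.polyfit(y,x,1); d=x-np.polyval(a,y)
            print(" guide",g.sum(),"yaw",np.degrees(np.arctan(-a[0])).round(2),"x@y=230",np.polyval(a,230).round(1),"edges",np.percentile(d,[3,97]).round(1),"y",np.percentile(y,[1,99]).round(1))
    m=ok&(H[...,2]>150)&(P[...,2]>.2)&(P[...,2]<.29)&(P[...,1]>.2)
    print(" head",rect(P[m&(P[...,2]>.265)]),np.percentile(P[m][:,2],99))
```

```text
top 1915 0.012676352793089096 [563.8  -4.4 173.3 158.   78.1]
 plaque 322 [0.5712 0.0205 0.083 ] [0.167 0.784 0.597] yaw -12.0 0.10401500106978245
  z 0.07 71 ty [-3.3 -0.6  3.1] tx [-55.2  62.1]
  z 0.08 75 ty [-11.   -8.   -4.4] tx [-56.2  60.3]
  z 0.09 113 ty [-28.6 -15.7 -12. ] tx [-55.6  61.2]
  z 0.095 195 ty [-28.7 -23.2 -16.1] tx [-55.7  61.2]
  z 0.1 108 ty [-27.9 -22.6 -18.7] tx [-57.   58.3]
 guide 346 yaw -1.01 x@y=230 504.6 edges [-11.9  12. ] y [202.4 309.1]
 guide 335 yaw -1.41 x@y=230 686.0 edges [-12.1  12.8] y [198.9 308.5]
 head [598.3 336.7  93.4 109.8  88.9] 0.2769289783549707
scene 1454 0.011891763174347536 [565.2  -3.4 181.7 163.7  78.1]
 plaque 688 [0.5742 0.0226 0.0766] [-0.172 -0.806 -0.566] yaw 168.0 0.09929529742701593
  z 0.07 162 ty [-8.  -2.9  1.3] tx [-57.5  61.1]
  z 0.08 175 ty [-16.2 -10.   -5.3] tx [-56.8  61.6]
  z 0.09 196 ty [-29.6 -17.7 -11.9] tx [-58.1  61.3]
  z 0.095 203 ty [-29.4 -21.5 -16.1] tx [-55.9  60.7]
  z 0.1 78 ty [-26.5 -22.3 -18.3] tx [-56.2  55.9]
 guide 25 yaw -44.44 x@y=230 533.7 edges [-8.4  8.1] y [199.9 212.4]
 guide 573 yaw -1.21 x@y=230 686.0 edges [-13.2  12.7] y [198.6 307.7]
 head [601.5 377.  178.  115.8  88.7] 0.28801047021105913
```

Emit:
drive_tool --claw '[85, 85, 85, 85, 85, 85, 85, 85]' --pt "0.33 -0.58 0" --pt "0.33 -0.58 0" --pt "0.33 -0.58 0" --pt "0.33 -0.58 0" --pt "0.33 -0.58 0" --pt "0.33 -0.58 0" --pt "0.33 -0.58 0" --pt "0.33 -0.58 0" --yaw '[0.038, 0.038, 0.038, 0.038, 0.038, 0.038, 0.038, 0.038]' --newtons 20

```text
time: 0.82
tool_pos: [0.3812, 0.3478, 0.4045]
tcp_rot: [-0.323, -3.125, 0.0]
wrist_force: [0.8, 0.8, 0.3]
width: 0.997
grip_force: 0.0
```

Emit:
drive_tool --claw '[85, 85, 85, 85, 85, 85, 85, 85]' --pt "0.34 -0.6 0" --pt "0.34 -0.6 0" --pt "0.34 -0.6 0" --pt "0.34 -0.6 0" --pt "0.34 -0.6 0" --pt "0.34 -0.6 0" --pt "0.34 -0.6 0" --pt "0.34 -0.6 0" --yaw '[0, 0, 0, 0, 0, 0, 0, 0]'

```text
time: 1.48
tool_pos: [0.5456, 0.0577, 0.4046]
tcp_rot: [-0.324, -3.125, -0.0]
wrist_force: [-0.6, 1.3, -0.3]
width: 0.993
grip_force: 0.0
```

Emit:
drive_tool --claw '[85, 85, 85, 85, 85]' --pt "0.05 -0.084 -0.2" --pt "0.05 -0.084 -0.2" --pt "0.05 -0.084 -0.2" --pt "0.05 -0.084 -0.2" --pt "0.05 -0.084 -0.2" --yaw '[0, 0, 0, 0, 0]'

```text
time: 1.9
tool_pos: [0.5693, 0.0172, 0.3024]
tcp_rot: [-0.326, -3.119, 0.0]
wrist_force: [0.3, 0.4, 0.7]
width: 0.996
grip_force: 0.0
```

```bash
cat > meas.py <<'E'
from h import *
from workcell import bot
import sys
s=bot.read_state();r=R.from_rotvec(s["tcp_rot"]).as_matrix()
print("t",round(float(s["time"]),2),"tcp",s["tool_pos"].round(4) if hasattr(s["tool_pos"],"round") else s["tool_pos"],"closing",np.degrees(np.arctan2(r[1,1],r[0,1])).round(2),"q",np.round(s["q"],2),"F",np.round(s["wrist_force"],1))
def tray(n="scene",save=None):
    c=bot.read_camera(n);P=cloud(c);H=hsv(c)
    if save: cv2.imwrite(save,cv2.resize(c["color"][:,:,::-1],(768,576)))
    b=(c["depth"]>0)&(H[...,0]>95)&(H[...,0]<130)&(H[...,1]>130)&(H[...,2]>60)&(P[...,2]<.025)&(P[...,2]>-.01)&(P[...,0]>.4)&(P[...,0]<.75)&(P[...,1]>-.2)&(P[...,1]<.4)
    b=cv2.morphologyEx(b.astype(np.uint8),cv2.MORPH_OPEN,np.ones((2,2)))>0
    print(n,"blue rect",b.sum(),rect(P[b]) if b.any() else ''); return c,P,H
E
python3 - <<'E'
from meas import *
tray("scene");tray("wrist","pics/w1.png")
E
```

```text
t 1.9 tcp [0.5693 0.0172 0.3024] closing 78.08 q [-0.01  0.15  1.93  0.    1.06 -1.38] F [0.3 0.4 0.7]
scene blue rect 1432 [761.9 263.9 888.4 217.6  53.1]
wrist blue rect 16689 [569.4  -4.4 182.  173.8  78.1]
```

View pics/w1.png

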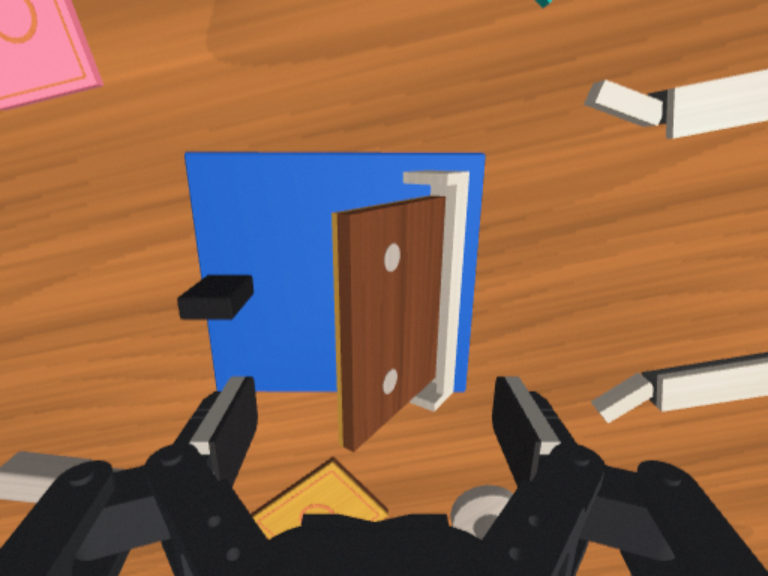

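Emit:
drive_tool --claw '[85, 85, 85, 60, 45, 36, 36, 36]' --pt "0.002 -0.002 -0.06" --pt "0.002 -0.002 -0.118" --pt "0.002 -0.002 -0.118" --pt "0.002 -0.002 -0.118" --pt "0.002 -0.002 -0.118" --pt "0.002 -0.002 -0.118" --pt "0.002 -0.002 -0.118" --pt "0.002 -0.002 -0.118" --yaw '[0, 0, 0, 0, 0, 0, 0, 0]' --newtons 20

```text
time: 2.67
tool_pos: [0.5721, 0.0167, 0.2477]
tcp_rot: [0.323, 3.122, -0.0]
wrist_force: [-0.5, -0.5, 0.7]
width: 0.427
grip_force: 0.2
```

Run:
```python
from meas import *
tray("top");tray("wrist","pics/w2.png"); print(bot.read_state()["width"])
```

```text
t 2.67 tcp [0.5721 0.0167 0.2477] closing 78.2 q [-0.01  0.22  1.97 -0.    0.95 -1.38] F [-0.5 -0.5  0.7]
top blue rect 1346 [540.2 -11.  190.8 194.3  79.2]
wrist blue rect 23828 [565.8  -3.4 183.1 162.   78.2]
0.4231611893461104
```

View pics/w2.png

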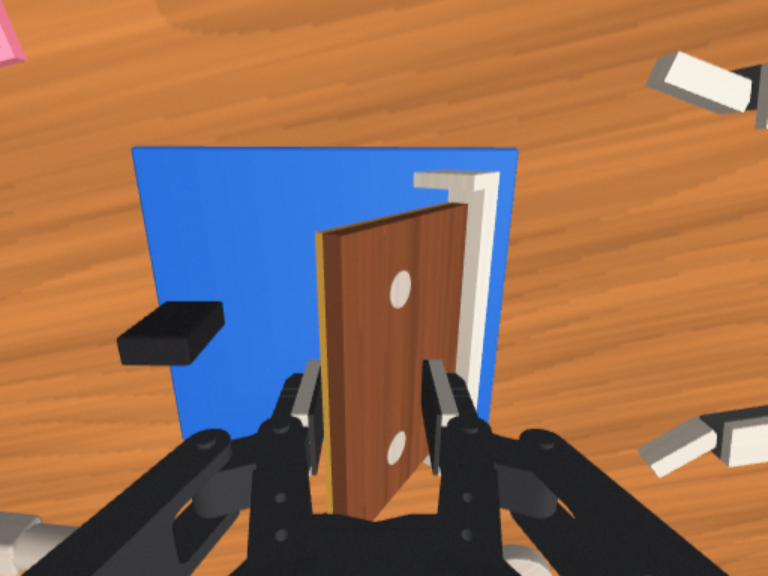

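Emit:
drive_tool --claw '[34, 31, 28, 25, 25, 25]' --pt "0 0 -0.012" --pt "0 0 -0.012" --pt "0 0 -0.012" --pt "0 0 -0.012" --pt "0 0 -0.012" --pt "0 0 -0.012" --yaw '[0, 0, 0, 0, 0, 0]'

```text
time: 3.27
tool_pos: [0.5713, 0.0171, 0.2405]
tcp_rot: [-0.325, -3.124, -0.002]
wrist_force: [-5.0, 0.6, 6.9]
width: 0.322
grip_force: 17.2
```

Run:
```python
from meas import *
tray("wrist");print(bot.read_state()["width"]*85.4)
```

```text
t 3.27 tcp [0.5713 0.0171 0.2405] closing 78.12 q [-0.01  0.23  1.98  0.    0.94 -1.38] F [-5.   0.6  6.9]
wrist blue rect 25822 [565.7  -3.4 183.8 163.3  78.4]
27.511732364873545
```

Emit:
drive_tool --claw '[25, 25, 25, 25, 25, 25, 25, 25]' --pt "-0.001 -0.005 0.008" --pt "-0.002 -0.011 0.016" --pt "-0.004 -0.016 0.024" --pt "-0.005 -0.022 0.033" --pt "-0.006 -0.027 0.041" --pt "-0.007 -0.033 0.049" --pt "-0.007 -0.033 0.049" --pt "-0.007 -0.033 0.049" --yaw '[0, 0, 0, 0, 0, 0, 0, 0]'

```text
time: 3.98
tool_pos: [0.5679, -0.0001, 0.2646]
tcp_rot: [0.324, 3.124, 0.0]
wrist_force: [0.3, -0.3, 0.6]
width: 0.294
grip_force: 0.0
```

Run:
```python
from meas import *
tray("wrist","pics/w3.png");print(bot.read_state()["width"]*85.4)
c,_,_=tray("scene");cv2.imwrite("pics/s3.png",cv2.resize(c["color"][150:290,180:360,::-1],None,fx=4,fy=4))
```

```text
t 3.98 tcp [ 5.679e-01 -1.000e-04  2.646e-01] closing 78.14 q [-0.04  0.19  1.97  0.    0.98 -1.41] F [ 0.3 -0.3  0.6]
wrist blue rect 21877 [567.9 -11.8 183.9 171.   77.6]
24.82554512913373
scene blue rect 1241 [768.5 268.5 872.5 215.2  53.3]
```

View pics/w3.png

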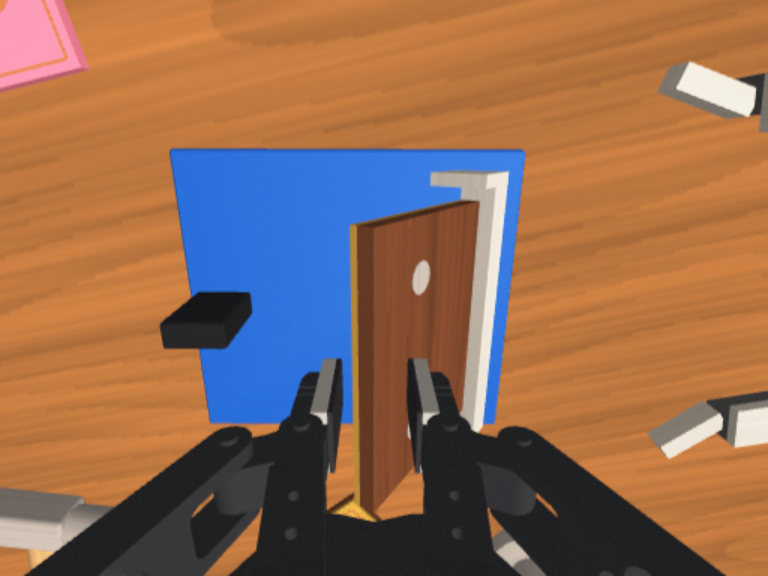

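```bash
cat >> meas.py <<'E'
f=np.array([.206,.9785]);rr=np.array([f[1],-f[0]])
def handle(P,H,o=(.572,.024),m=.03):
    l=(P[...,:2]-np.array(o)); ty=l@f*1000; tx=l@rr*1000
    k=(P[...,2]>.05)&(P[...,2]<.064)&(ty<-85)&(ty>-135)&(abs(tx)<25)&(H[...,2]<70)
    if k.sum()>10: print("handle n",k.sum(),"z",np.percentile(P[k][:,2],90).round(4),rect(P[k]))
    for z in(.045,.055,.065,.075,.085,.09,.095,.1):
        q=(abs(P[...,2]-z)<.002)&(abs(tx+35)<20)&(abs(ty)<60)
        if q.sum()>3: print("  z",z,"ty front/back",np.percentile(ty[q],[5,50,95]).round(1))
E
python3 - <<'E'
from meas import *
c,P,H=tray("wrist");handle(P,H)
c,P,H=tray("scene");handle(P,H)
E
```

```text
t 4.08 tcp [5.676e-01 2.000e-04 2.641e-01] closing 78.17 q [-0.04  0.19  1.97  0.    0.98 -1.41] F [-0.8 -0.3  0.1]
wrist blue rect 21951 [568.7 -13.6 186.4 173.8  78. ]
handle n 901 z 0.0577 [549.1 -81.8  29.8  13.   78.3]
  z 0.045 ty front/back [10.2 11.7 13. ]
  z 0.055 ty front/back [3.3 4.6 6. ]
  z 0.065 ty front/back [-3.7 -2.3 -1. ]
  z 0.075 ty front/back [-10.8  -9.3  -7.7]
  z 0.085 ty front/back [-17.8 -16.3 -15. ]
  z 0.09 ty front/back [-33.  -20.2 -18.5]
  z 0.095 ty front/back [-31.3 -27.3 -22.3]
  z 0.1 ty front/back [-25.9 -25.3 -24.8]
scene blue rect 1242 [768.3 268.3 873.2 215.3  53.3]
handle n 45 z 0.0598 [550.4 -78.   28.9  12.9  73.4]
  z 0.045 ty front/back [ 9.4 13.1 17.9]
  z 0.055 ty front/back [ 2.5  6.9 10.3]
  z 0.065 ty front/back [-4.9 -0.3  2. ]
  z 0.075 ty front/back [-12.5  -8.8  -2. ]
  z 0.085 ty front/back [-16.6 -14.1 -11.2]
  z 0.09 ty front/back [-20.2 -16.4 -15.4]
```

Emit:
drive_tool --claw '[44, 44, 44, 38, 32, 27, 24, 24]' --pt "0 0 0" --pt "0.003 0.016 0" --pt "0.003 0.016 -0.052" --pt "0.003 0.016 -0.052" --pt "0.006 0.028 -0.052" --pt "0.009 0.04 -0.052" --pt "0.011 0.051 -0.052" --pt "0.011 0.051 -0.052" --yaw '[0, 0, 0, 0, 0, 0, 0, 0]' --newtons 20

```text
time: 4.85
tool_pos: [0.574, 0.027, 0.2392]
tcp_rot: [0.322, 3.123, 0.001]
wrist_force: [0.8, -0.3, 0.5]
width: 0.281
grip_force: 0.2
```

Run:
```python
from meas import *
c,P,H=tray("wrist","pics/w4.png");handle(P,H);print(bot.read_state()["width"]*85.4)
```

```text
t 4.85 tcp [0.574  0.027  0.2392] closing 78.22 q [ 0.    0.23  1.97  0.    0.93 -1.36] F [ 0.8 -0.3  0.5]
wrist blue rect 29569 [564.5 -11.5 182.4 162.9  78.2]
handle n 1241 z 0.0577 [549.2 -81.7  30.4  13.4  77.4]
  z 0.045 ty front/back [-5.1 19.3 20.1]
  z 0.055 ty front/back [-14.8  -6.   16.9]
  z 0.065 ty front/back [12.7 13.3 13.9]
  z 0.075 ty front/back [ 9.6 10.3 11.1]
  z 0.085 ty front/back [6.5 7.1 7.8]
  z 0.09 ty front/back [5.  5.6 6.1]
  z 0.095 ty front/back [3.4 3.8 4.7]
  z 0.1 ty front/back [1.7 2.5 2.9]
23.982916992758256
```

Emit:
drive_tool --claw '[20, 18, 6, 6, 6, 6, 6, 6]' --pt "0.001 0.005 0" --pt "0.002 0.008 0" --pt "0.002 0.008 0" --pt "0.002 0.008 0.002" --pt "0.001 0.006 0.01" --pt "0.001 0.004 0.02" --pt "0.001 0.002 0.04" --pt "0 0 0.06" --yaw '[0, 0, 0, 0, 0, 0, 0, 0]' --newtons 40

```text
time: 5.57
tool_pos: [0.5726, 0.0253, 0.2681]
tcp_rot: [-0.324, -3.123, 0.001]
wrist_force: [1.0, -0.2, -1.9]
width: 0.109
grip_force: 42.9
```

Run:
```python
from meas import *
c,P,H=tray("wrist","pics/w5.png");handle(P,H);print(bot.read_state()["width"]*85.4)
```

```text
t 5.57 tcp [0.5726 0.0253 0.2681] closing 78.17 q [ 0.    0.2   1.95 -0.    0.99 -1.36] F [ 1.  -0.2 -1.9]
wrist blue rect 24513 [565.8 -28.5 186.8 174.9  78.1]
handle n 892 z 0.0578 [547.6 -93.9  28.9  13.4  78.4]
  z 0.045 ty front/back [-15.4 -13.8 -12.1]
  z 0.055 ty front/back [-28.1 -21.5 -19.3]
9.553717995693091
```

View pics/w5.png

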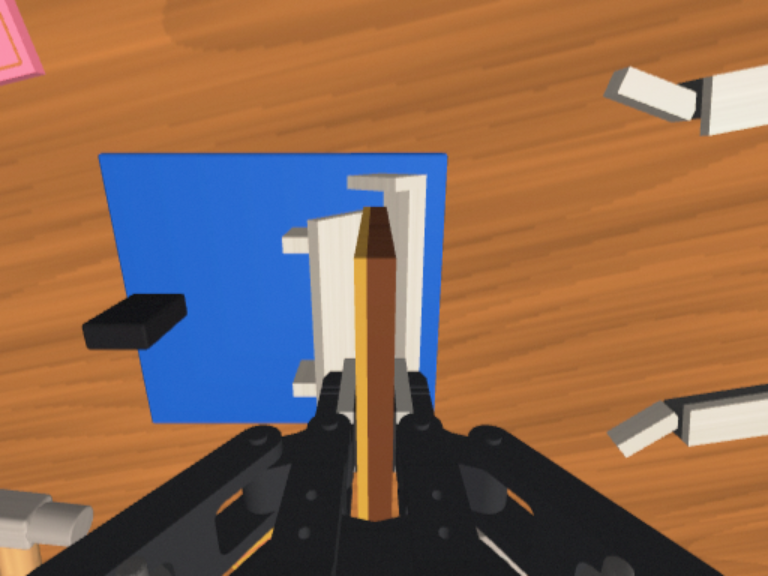

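Emit:
drive_tool --claw '[6, 6, 6, 6, 6, 6, 6, 6]' --pt "0 0 0.08" --pt "0 0 0.16" --pt "0 0 0.2" --pt "0 0 0.2" --pt "0 0 0.2" --pt "0 0 0.2" --pt "0 0 0.2" --pt "0 0 0.2" --yaw '[0, 0, -0.03, -0.06, -0.1, -0.14, -0.18, -0.2]'

```text
time: 6.28
tool_pos: [0.573, 0.0254, 0.3688]
tcp_rot: [1.282, 2.867, -0.0]
wrist_force: [0.1, -0.1, -1.6]
width: 0.11
grip_force: 42.9
```

Emit:
drive_tool --claw '[6, 6, 6, 6, 6, 6, 6, 6]' --pt "0 0 0" --pt "0 0 0" --pt "0 0 0" --pt "0 0 0" --pt "0 0 0" --pt "0 0 0" --pt "0 0 0" --pt "0 0 0" --yaw '[-0.035, -0.07, -0.105, -0.14, -0.175, -0.21, -0.245, -0.28]'

```text
time: 6.95
tool_pos: [0.5731, 0.0254, 0.3687]
tcp_rot: [2.381, 2.049, 0.0]
wrist_force: [1.0, 0.2, -2.3]
width: 0.109
grip_force: 42.9
```

Emit:
drive_tool --claw '[6, 6, 6, 6, 6, 6, 6, 6]' --pt "0 0 0" --pt "0 0 0" --pt "0 0 0" --pt "0 0 0" --pt "0 0 0" --pt "0 0 0" --pt "0 0 0" --pt "0 0 0" --yaw '[-0.035, -0.07, -0.105, -0.14, -0.175, -0.21, -0.245, -0.28]'

```text
time: 7.62
tool_pos: [0.5731, 0.0254, 0.3687]
tcp_rot: [3.027, 0.84, 0.0]
wrist_force: [0.1, -0.5, -1.3]
width: 0.109
grip_force: 42.9
```

Emit:
drive_tool --claw '[6, 6, 6, 6, 6, 6, 6, 6]' --pt "0 0 0" --pt "0 0 0" --pt "0 0 0" --pt "0 0 0" --pt "0 0 0" --pt "0 0 0" --pt "0 0 0" --pt "0 0 0" --yaw '[-0.035, -0.07, -0.105, -0.14, -0.175, -0.21, -0.24, -0.24]'

```text
time: 8.28
tool_pos: [0.5731, 0.0255, 0.3687]
tcp_rot: [3.124, -0.328, 0.001]
wrist_force: [-0.4, -0.9, -2.8]
width: 0.115
grip_force: 42.9
```

Run:
```python
from meas import *
c,P,H=tray("wrist","pics/w6.png");handle(P,H,(.570,.009))
c,P,H=tray("scene")
cv2.imwrite("pics/s6.png",cv2.resize(c["color"][100:290,140:380,::-1],None,fx=3,fy=3))
```

```text
t 8.28 tcp [0.5731 0.0255 0.3687] closing -101.97 q [ 0.    0.1   1.87 -0.    1.18  1.78] F [-0.4 -0.9 -2.8]
wrist blue rect 13146 [560.1 -29.9 184.4 174.2  77.9]
handle n 399 z 0.0578 [548.8 -94.4  29.5  13.3  78.3]
  z 0.045 ty front/back [-0.   0.3  1.1]
  z 0.055 ty front/back [-12.9  -6.6  -4.4]
scene blue rect 1634 [772.2 267.9 867.7 214.   53.6]
```

View pics/s6.png

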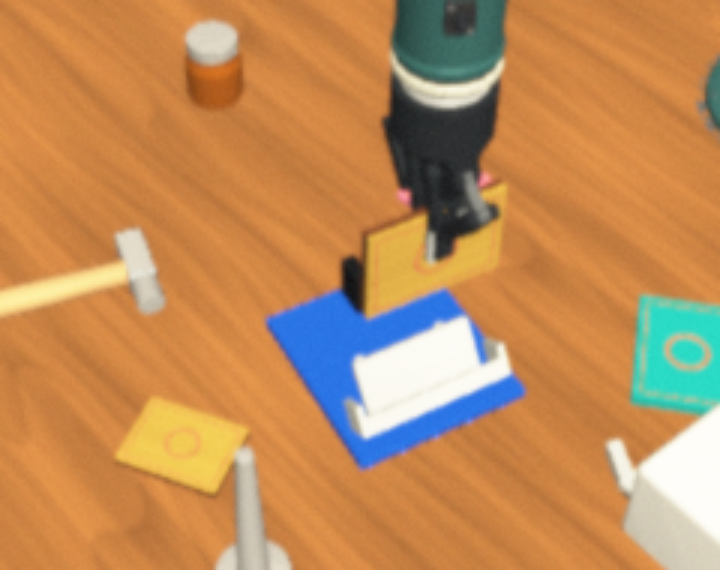

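Run:
```python
from meas import *
for n in("scene","top"):
    c,P,H=tray(n)
    k=(H[...,0]>14)&(H[...,0]<30)&(H[...,1]>100)&(P[...,2]>.1)&(P[...,2]<.3)&(abs(P[...,0]-.573)<.09)&(abs(P[...,1]-.025)<.05)
    q=P[k];
    if len(q)<20: continue
    l=(q[:,:2]-s["tool_pos"][:2])*1000
    print(n,len(q),"tx",np.percentile(l@rr,[.5,2,98,99.5]).round(1),"ty",np.percentile(l@f,[2,50,98]).round(1),"z",np.percentile(q[:,2],[.5,2,50,98,99.5]).round(4))
    for a in(-50,-35,35,50):
        w=abs(l@rr-a)<8
        if w.sum()>5: print(a,w.sum(),"z",q[w][:,2].min().round(4),q[w][:,2].max().round(4), "slope ty/z",np.polyfit(q[w][:,2]*1000,(l@f)[w],1).round(3))
```

```text
t 8.38 tcp [0.5731 0.0255 0.3685] closing -101.68 q [ 0.    0.1   1.87 -0.    1.18  1.78] F [-0.2 -0.1 -2.1]
scene blue rect 1646 [771.7 267.3 869.4 213.9  53.6]
scene 936 tx [-60.7 -58.7  59.5  60.2] ty [1.1 5.6 9.4] z [0.1528 0.1553 0.1934 0.2438 0.2615]
-50 128 z 0.1537 0.2444 slope ty/z [-0.018  8.798]
-35 85 z 0.1525 0.245 slope ty/z [-0.01   7.266]
35 163 z 0.1551 0.2463 slope ty/z [-0.017  8.969]
50 171 z 0.1546 0.2436 slope ty/z [-0.012  8.021]
top blue rect 1982 [534.6 -47.2 125.5 195.2  78.4]
top 38 tx [-59.6 -59.4 -27.2 -26.9] ty [1.4 4.8 7.2] z [0.2343 0.2364 0.2421 0.2446 0.245 ]
-50 20 z 0.2389 0.2444 slope ty/z [-0.257 66.662]
-35 15 z 0.2406 0.2452 slope ty/z [ -0.741 184.384]
```

Emit:
drive_tool --claw '[6, 6, 6, 6, 6, 6, 6, 6]' --pt "0.001 0.007 -0.06" --pt "0.001 0.007 -0.12" --pt "0.001 0.007 -0.17" --pt "0.001 0.007 -0.2" --pt "0.001 0.007 -0.22" --pt "0.001 0.007 -0.235" --pt "0.001 0.007 -0.245" --pt "0.001 0.007 -0.245" --yaw '[0, 0, 0, 0, 0, 0, 0, 0]'

```text
time: 9.15
tool_pos: [0.5738, 0.0292, 0.2454]
tcp_rot: [3.125, -0.323, -0.001]
wrist_force: [0.2, -0.3, -2.6]
width: 0.114
grip_force: 42.9
```

Run:
```python
from meas import *
c,P,H=tray("wrist","pics/w7.png");handle(P,H,(.570,.009))
c,P,H=tray("scene")
cv2.imwrite("pics/s7.png",cv2.resize(c["color"][170:290,200:360,::-1],None,fx=4,fy=4))
a=cv2.imread("pics/w7.png");b=cv2.imread("pics/s7.png")
cv2.imwrite("pics/c7.png",np.vstack([cv2.resize(a,(400,300)),cv2.resize(b,(400,300))]))
```

```text
t 9.15 tcp [0.5738 0.0292 0.2454] closing -101.81 q [ 0.01  0.23  1.97 -0.    0.95  1.78] F [ 0.2 -0.3 -2.6]
wrist blue rect 28165 [558.4 -30.8 188.3 177.1  78. ]
handle n 1163 z 0.0576 [549.  -95.   30.7  14.1  77.5]
  z 0.055 ty front/back [-12.9 -10.8  -4.5]
scene blue rect 1530 [767.  260.5 886.  213.6  53.6]
```

View pics/c7.png

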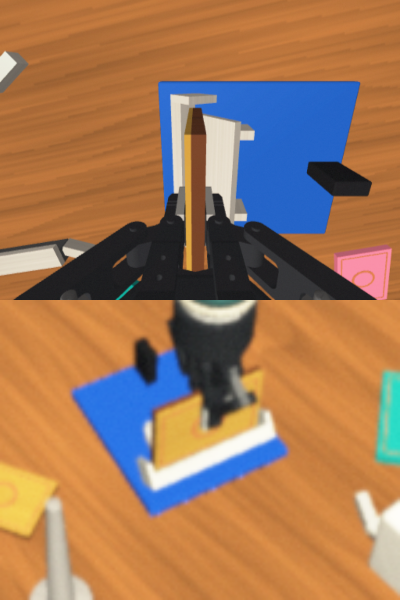

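Emit:
drive_tool --claw '[6, 14, 20, 26, 32, 38, 44, 44]' --pt "0 0 -0.006" --pt "-0.001 -0.004 -0.006" --pt "-0.003 -0.014 -0.006" --pt "-0.005 -0.025 -0.006" --pt "-0.009 -0.041 -0.006" --pt "-0.012 -0.057 -0.006" --pt "-0.015 -0.07 -0.006" --pt "-0.015 -0.07 -0.006" --yaw '[0, 0, 0, 0, 0, 0, 0, 0]' --newtons 20

```text
time: 9.92
tool_pos: [0.5659, -0.0073, 0.2427]
tcp_rot: [3.124, -0.326, -0.0]
wrist_force: [-0.1, -0.2, -0.2]
width: 0.52
grip_force: 0.0
```

Run:
```python
from meas import *
c,P,H=tray("wrist","pics/w8.png");handle(P,H,(.570,.009));print(bot.read_state()["width"]*85.4)
```

```text
t 9.92 tcp [ 0.5659 -0.0073  0.2427] closing -101.92 q [-0.06  0.21  1.99 -0.    0.94  1.72] F [-0.1 -0.2 -0.2]
wrist blue rect 23185 [558.2 -30.1 186.2 177.5  78. ]
handle n 1135 z 0.0576 [548.9 -94.9  30.1  13.3  78.6]
  z 0.045 ty front/back [12.4 13.6 14.6]
  z 0.055 ty front/back [5.5 6.9 8.2]
  z 0.065 ty front/back [-1.6 -0.2  1.2]
  z 0.075 ty front/back [-8.7 -7.3 -5.9]
  z 0.085 ty front/back [-16.  -14.4 -13.1]
  z 0.09 ty front/back [-31.1 -18.3 -16.7]
  z 0.095 ty front/back [-29.  -24.9 -20.4]
  z 0.1 ty front/back [-23.4 -23.3 -23.2]
43.77988070682084
```

View pics/w8.png

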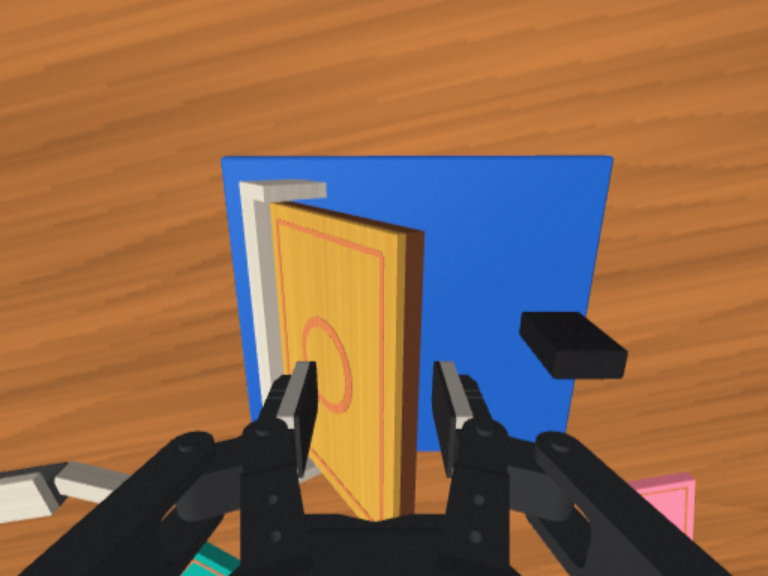

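Emit:
drive_tool --claw '[60, 60, 60, 60, 60, 60, 60, 60]' --pt "0 0 0" --pt "0 0 0" --pt "0 0 0.06" --pt "0 0 0.14" --pt "0 0 0.22" --pt "-0.01 -0.05 0.22" --pt "-0.02 -0.1 0.22" --pt "-0.034 -0.176 0.22" --yaw '[0, 0, 0, 0, 0, 0.035, 0.07, 0.105]'

```text
time: 10.63
tool_pos: [0.5498, -0.0926, 0.3544]
tcp_rot: [-3.134, -0.208, -0.005]
wrist_force: [0.3, -0.9, 0.1]
width: 0.699
grip_force: 0.0
```

Emit:
drive_tool --claw '[60, 60, 60, 60, 60, 60, 60, 60]' --pt "0 0 0" --pt "0 0 0" --pt "0 0 0" --pt "0 0 0" --pt "0 0 0" --pt "0 0 0" --pt "0 0 0" --pt "0 0 0" --yaw '[0.035, 0.07, 0.105, 0.14, 0.175, 0.21, 0.245, 0.28]'

```text
time: 11.3
tool_pos: [0.5493, -0.0933, 0.3526]
tcp_rot: [-2.75, -1.519, -0.0]
wrist_force: [0.2, -0.4, 0.1]
width: 0.701
grip_force: 0.0
```

Emit:
drive_tool --claw '[60, 60, 60, 60, 60]' --pt "0 0 0" --pt "0 0 0" --pt "0 0 0" --pt "0 0 0" --pt "0 0 0" --yaw '[0.035, 0.07, 0.105, 0.115, 0.115]'

```text
time: 11.72
tool_pos: [0.5493, -0.0934, 0.3526]
tcp_rot: [-2.437, -1.982, -0.0]
wrist_force: [0.2, 0.1, -0.0]
width: 0.701
grip_force: 0.0
```

Run:
```python
from meas import *
c,P,H=tray("wrist","pics/w9.png");handle(P,H,(.570,.009))
c,P,H=tray("scene","pics/s9.png");handle(P,H,(.570,.009))
```

```text
t 11.72 tcp [ 0.5493 -0.0934  0.3526] closing -11.75 q [-0.21  0.08  1.92  0.    1.14 -0.01] F [ 0.2  0.1 -0. ]
wrist blue rect 13130 [564.7 -29.  183.7 166.1  78.2]
handle n 382 z 0.0579 [548.6 -94.7  28.6  13.1  78. ]
  z 0.045 ty front/back [11.9 13.7 15.5]
  z 0.055 ty front/back [5.2 6.3 7.9]
  z 0.065 ty front/back [-1.9 -0.6  0.7]
  z 0.075 ty front/back [-9.3 -7.7 -6.1]
  z 0.085 ty front/back [-16.3 -14.8 -13.3]
  z 0.09 ty front/back [-31.2 -18.6 -17.1]
  z 0.095 ty front/back [-29.6 -25.8 -20.8]
  z 0.1 ty front/back [-24.3 -23.6 -23.6]
scene blue rect 1351 [761.5 253.5 903.7 214.1  53.6]
handle n 43 z 0.0602 [548.8 -92.9  29.   12.   69.1]
  z 0.045 ty front/back [10.6 15.4 21. ]
  z 0.055 ty front/back [ 3.9  7.6 10.9]
  z 0.065 ty front/back [-3.7  2.   6.4]
  z 0.075 ty front/back [-10.4  -6.1  -2. ]
  z 0.085 ty front/back [-16.8 -12.8  -7.9]
  z 0.09 ty front/back [-21.2 -16.5 -11.8]
  z 0.095 ty front/back [-28.4 -21.5 -17.1]
  z 0.1 ty front/back [-22.6 -21.4 -18.7]
```

View pics/s9.png

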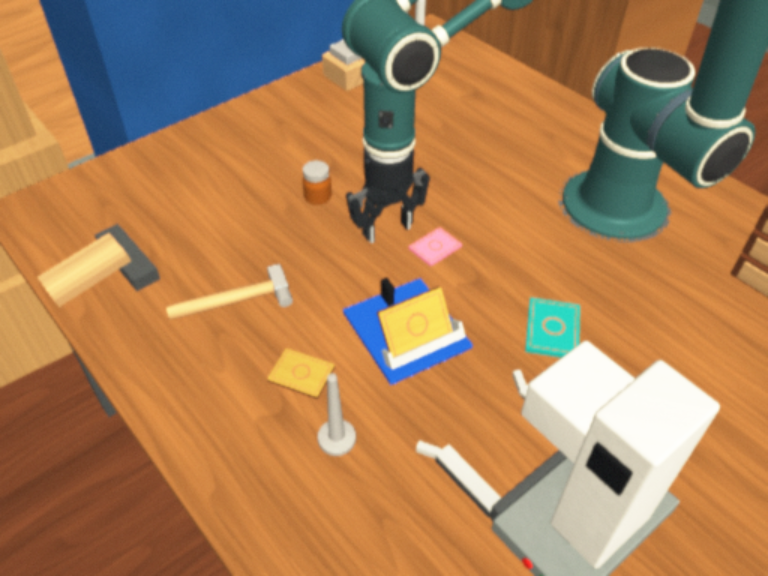

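Emit:
drive_tool --claw '[60, 60, 60, 60, 60, 30, 10, 10]' --pt "-0.001 -0.002 -0.08" --pt "-0.001 -0.002 -0.16" --pt "-0.001 -0.002 -0.24" --pt "-0.001 -0.002 -0.3" --pt "-0.001 -0.002 -0.305" --pt "-0.001 -0.002 -0.305" --pt "-0.001 -0.002 -0.305" --pt "-0.001 -0.002 -0.305" --yaw '[0, 0, 0, 0, 0, 0, 0, 0]' --newtons 40

```text
time: 12.48
tool_pos: [0.5505, -0.0951, 0.203]
tcp_rot: [2.436, 1.978, 0.005]
wrist_force: [-0.2, 1.0, -0.1]
width: 0.282
grip_force: 0.0
```

Emit:
drive_tool --claw '[8, 8, 8, 8]' --pt "0 0 0" --pt "0 0 0" --pt "0 0 0" --pt "0 0 0" --yaw '[0, 0, 0, 0]'

```text
time: 12.82
tool_pos: [0.5498, -0.0949, 0.2032]
tcp_rot: [2.435, 1.98, 0.003]
wrist_force: [-2.5, 0.4, 5.6]
width: 0.158
grip_force: 38.7
```

Run:
```python
from meas import *
c,P,H=tray("wrist","pics/w10.png");handle(P,H,(.570,.009))
# predicted
o=np.array([570.4,7.9]); print(s["width"]*85.4,s["grip_force"],"handle home",np.array([595.9,259])-105*np.array([np.sin(np.radians(1.2)),np.cos(np.radians(1.2))]))
```

```text
t 12.82 tcp [ 0.5498 -0.0949  0.2032] closing -11.76 q [-0.22  0.25  2.03 -0.    0.86 -0.01] F [-2.5  0.4  5.6]
wrist blue rect 31745 [560.4 -68.5 112.6 169.4  79. ]
handle n 2040 z 0.0582 [549.9 -92.3  32.2  33.9  44.5]
  z 0.045 ty front/back [11.8 13.2 14.3]
  z 0.055 ty front/back [4.6 6.1 7.6]
  z 0.065 ty front/back [-2.5 -1.   0.6]
  z 0.075 ty front/back [-9.5 -8.1 -6.5]
  z 0.085 ty front/back [-16.6 -15.2 -13.7]
  z 0.09 ty front/back [-31.9 -19.1 -17.2]
  z 0.095 ty front/back [-29.8 -25.5 -21.1]
  z 0.1 ty front/back [-24.8 -24.2 -23.5]
13.528293609145717 38.7272983789444 handle home [593.70104591 154.02302824]
```

Emit:
drive_tool --claw '[8, 8, 8, 8, 8, 8, 8, 8]' --pt "0.006 0.012 0" --pt "0.016 0.032 0" --pt "0.028 0.055 0" --pt "0.042 0.082 0" --pt "0.055 0.108 0" --pt "0.067 0.132 0" --pt "0.076 0.15 0" --pt "0.08 0.158 0" --yaw '[0.006, 0.014, 0.022, 0.03, 0.038, 0.046, 0.054, 0.059]'

```text
time: 13.53
tool_pos: [0.5906, -0.0156, 0.2032]
tcp_rot: [2.238, 2.198, 0.003]
wrist_force: [-1.7, -7.0, 7.3]
width: 0.152
grip_force: 39.4
```

Run:
```python
from meas import *
def guides(c,P,H):
    ok=c["depth"]>0
    for lo,hi in((.45,.55),(.64,.74)):
        g=ok&(H[...,1]<70)&(H[...,2]>100)&(P[...,2]>.020)&(P[...,2]<.029)&(P[...,1]>.15)&(P[...,1]<.31)&(P[...,0]>lo)&(P[...,0]<hi)
        if g.sum()>60:
            x,y=P[g][:,0]*1000,P[g][:,1]*1000; a=np.polyfit(y,x,1); d=x-np.polyval(a,y)
            print(" guide",g.sum(),"yaw",np.degrees(np.arctan(-a[0])).round(2),"x@y=230",np.polyval(a,230).round(1),"edges",np.percentile(d,[2,98]).round(1),"y",np.percentile(y,[1,99]).round(1))
c,P,H=tray("wrist","pics/w11.png");guides(c,P,H)
c,P,H=tray("top");guides(c,P,H)
c,P,H=tray("scene","pics/s11.png")
# tray edges in blue from scene/top: fit
for n in("top","scene","wrist"):
    c=bot.read_camera(n);P=cloud(c);H=hsv(c)
    b=(c["depth"]>0)&(H[...,0]>100)&(H[...,0]<125)&(H[...,1]>150)&(abs(P[...,2]-.012)<.006)&(P[...,0]>.45)&(P[...,0]<.72)&(P[...,1]>-.1)&(P[...,1]<.18)
    q=P[b]*1000;L=[];Rr=[];Y=[]
    for y in range(-50,140,10):
        w=q[abs(q[:,1]-y)<5]
        if len(w)>8: L.append(w[:,0].min());Rr.append(w[:,0].max());Y.append(y)
    print(n,b.sum(),"ymax",q[:,1].max().round(1) if len(q) else '',*( [np.polyfit(Y,E,1).round(4) for E in(L,Rr)] if len(Y)>3 else []),Y[:1],Y[-1:])
```

```text
t 13.53 tcp [ 0.5906 -0.0156  0.2032] closing -1.05 q [-0.07  0.31  1.96 -0.    0.87 -0.05] F [-1.7 -7.   7.3]
wrist blue rect 31609 [596.6  12.  112.6 169.2  89.5]
top blue rect 459 [507.9  -3.  232.6  67.6  44.4]
 guide 347 yaw -0.77 x@y=230 504.8 edges [-12.2  12.1] y [201.9 308.6]
 guide 337 yaw -1.18 x@y=230 686.3 edges [-12.5  13. ] y [198.4 308.4]
scene blue rect 1776 [771.8 296.  827.8 231.8  52.5]
top 0 ymax  [] []
scene 1705 ymax 147.0 [  0.9086 543.0761] [3.000000e-03 6.732806e+02] [-30] [130]
wrist 31736 ymax 49.8 [-2.359000e-01  5.174623e+02] [1.80000e-02 6.74364e+02] [-40] [50]
```

View pics/w11.png

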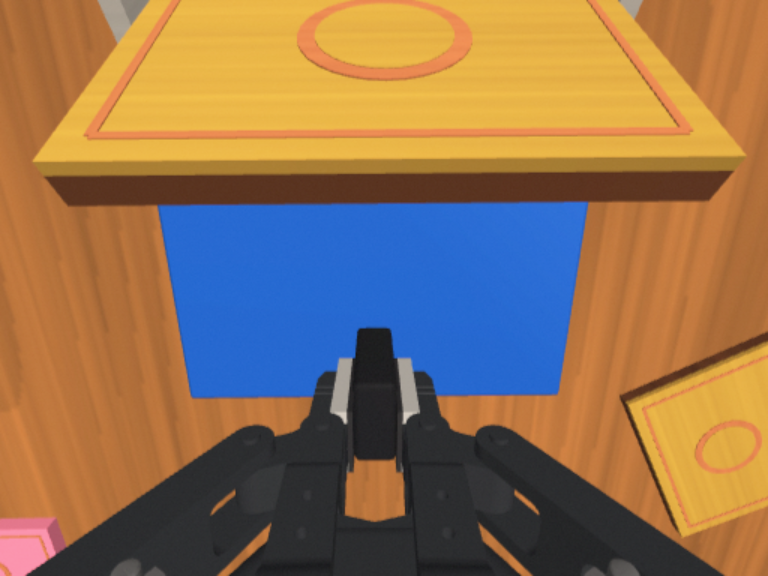

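Emit:
drive_tool --claw '[8, 8, 8, 8, 8, 8, 8, 8]' --pt "0 0.016 0" --pt "0.001 0.04 0" --pt "0.001 0.068 0" --pt "0.002 0.098 0" --pt "0.002 0.128 0" --pt "0.003 0.156 0" --pt "0.003 0.182 0" --pt "0.004 0.2 0" --yaw '[0, 0, 0, 0, 0, 0, 0, 0]'

```text
time: 14.5
tool_pos: [0.5923, 0.0843, 0.2032]
tcp_rot: [2.24, 2.196, 0.004]
wrist_force: [0.8, -8.1, 7.7]
width: 0.157
grip_force: 39.6
```

Run:
```python
from meas import *
print(np.round(s["torque"],2))
c,P,H=tray("wrist","pics/w12.png")
c,P,H=tray("scene");cv2.imwrite("pics/s12.png",cv2.resize(c["color"][200:384,230:480,::-1],None,fx=3,fy=3))
```

```text
t 14.5 tcp [0.5923 0.0843 0.2032] closing -1.14 q [ 0.1   0.32  1.94 -0.    0.88  0.12] F [ 0.8 -8.1  7.7]
[-1.    0.44  0.02]
wrist blue rect 31662 [598.2 111.9 112.7 169.2  89.4]
scene blue rect 1922 [832.  280.4 757.8 215.9  28.1]
```

View pics/s12.png

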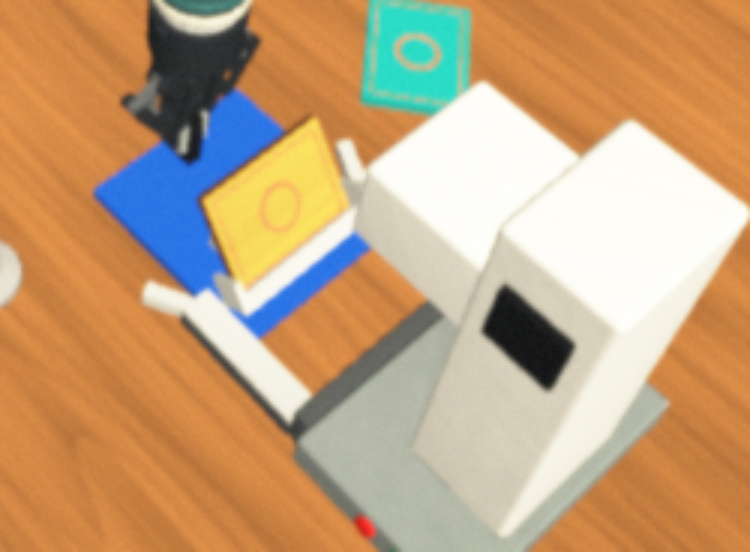

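Emit:
drive_tool --claw '[8, 8, 8, 8, 8, 8, 8, 8]' --pt "0 0.014 0" --pt "0.001 0.032 0" --pt "0.001 0.052 0" --pt "0.001 0.072 0" --pt "0.002 0.09 0" --pt "0.002 0.106 0" --pt "0.002 0.118 0" --pt "0.002 0.124 0" --yaw '[0, 0, 0, 0, 0, 0, 0, 0]'

```text
time: 15.27
tool_pos: [0.5933, 0.1461, 0.2032]
tcp_rot: [2.241, 2.196, 0.004]
wrist_force: [-0.1, -7.7, 8.0]
width: 0.161
grip_force: 39.5
```

Emit:
drive_tool --claw '[8, 8, 8, 8]' --pt "0 0.004 0" --pt "0 0.006 0" --pt "0 0.008 0" --pt "0 0.008 0" --yaw '[0, 0, 0, 0]'

```text
time: 15.6
tool_pos: [0.5933, 0.1496, 0.2032]
tcp_rot: [2.241, 2.196, 0.004]
wrist_force: [0.3, -7.2, 7.3]
width: 0.156
grip_force: 39.5
```

Emit:
drive_tool --claw '[8, 8, 8, 8]' --pt "0 0.003 0" --pt "0 0.005 0" --pt "0 0.006 0" --pt "0 0.006 0" --yaw '[0, 0, 0, 0]'

```text
time: 15.93
tool_pos: [0.5933, 0.1524, 0.2032]
tcp_rot: [2.241, 2.196, 0.004]
wrist_force: [0.4, -7.0, 7.1]
width: 0.158
grip_force: 39.5
```

Emit:
drive_tool --claw '[8, 8, 8, 8]' --pt "0 0.002 0" --pt "0 0.003 0" --pt "0 0.004 0" --pt "0 0.004 0" --yaw '[0, 0, 0, 0]'

```text
time: 16.27
tool_pos: [0.5933, 0.1533, 0.2032]
tcp_rot: [2.24, 2.195, 0.001]
wrist_force: [-0.5, -12.8, 8.7]
width: 0.158
grip_force: 39.6
```

Emit:
drive_tool --claw '[8, 8, 8, 8]' --pt "0 0.002 0" --pt "0 0.003 0" --pt "0 0.003 0" --pt "0 0.003 0" --yaw '[0, 0, 0, 0]'

```text
time: 16.6
tool_pos: [0.5931, 0.1539, 0.2032]
tcp_rot: [2.239, 2.195, -0.002]
wrist_force: [-2.5, -16.3, 9.6]
width: 0.16
grip_force: 39.7
```

Run:
```python
from meas import *
print(np.round(s["torque"],2))
c,P,H=tray("wrist","pics/w13.png")
q=P[(H[...,0]>100)&(H[...,0]<125)&(H[...,1]>150)&(abs(P[...,2]-.012)<.006)&(P[...,0]>.45)&(P[...,0]<.72)]*1000
b=[(x,q[abs(q[:,0]-x)<3][:,1].min()) for x in list(range(520,570,6))+list(range(620,668,6))]
a=np.polyfit(*np.array(b).T,1);print("rear edge y@x=593",np.polyval(a,593).round(1),"yaw",np.degrees(np.arctan(a[0])).round(2))
```

```text
t 16.6 tcp [0.5931 0.1539 0.2032] closing -1.13 q [ 0.21  0.34  1.91 -0.01  0.89  0.24] F [ -2.5 -16.3   9.6]
[-2.25  0.42  0.08]
wrist blue rect 31237 [599.2 181.1 113.2 169.5  88.6]
rear edge y@x=593 133.7 yaw -0.98
```

Emit:
drive_tool --claw '[8, 8, 8, 8]' --pt "0 0.002 0" --pt "0 0.004 0" --pt "0 0.004 0" --pt "0 0.004 0" --yaw '[0, 0, 0, 0]'

```text
time: 16.98
tool_pos: [0.5927, 0.1546, 0.2031]
tcp_rot: [2.239, 2.195, -0.007]
wrist_force: [-2.8, -22.5, 13.1]
width: 0.156
grip_force: 40.2
```

Emit:
drive_tool --claw '[12, 16, 24, 40, 50, 50, 50, 50]' --pt "0 0 0" --pt "0 0 0" --pt "0 0 0" --pt "0 0 0" --pt "0 0 0" --pt "0 0 0" --pt "0 0 0.04" --pt "0 0 0.1" --yaw '[0, 0, 0, 0, 0, 0, 0, 0]'

```text
time: 17.65
tool_pos: [0.5895, 0.1588, 0.2466]
tcp_rot: [-2.241, -2.195, 0.011]
wrist_force: [0.6, 0.1, 0.6]
width: 0.587
grip_force: 0.0
```

Emit:
drive_tool --claw '[50, 50, 50, 50, 50, 50]' --pt "0 0 0.08" --pt "0 0 0.16" --pt "0 -0.05 0.2" --pt "0 -0.1 0.2" --pt "0 -0.1 0.2" --pt "0 -0.1 0.2" --yaw '[0, 0, 0, 0, 0, 0]'

```text
time: 18.15
tool_pos: [0.5917, 0.1083, 0.3506]
tcp_rot: [2.246, 2.196, 0.001]
wrist_force: [0.6, 0.9, -0.3]
width: 0.585
grip_force: 0.0
```

Run:
```python
from meas import *
c,P,H=tray("wrist","pics/w14.png")
q=P[(H[...,0]>100)&(H[...,0]<125)&(H[...,1]>150)&(abs(P[...,2]-.012)<.006)&(P[...,0]>.45)&(P[...,0]<.72)]*1000
b=[(x,q[abs(q[:,0]-x)<3][:,1].min()) for x in list(range(520,668,6))]
a=np.polyfit(*np.array(b).T,1);print("rear edge y@x=593",np.polyval(a,593).round(1),"yaw",np.degrees(np.arctan(a[0])).round(2),"x",q[:,0].min().round(1),q[:,0].max().round(1))
f[:]=[.0195,.9998];rr[:]=[.9998,-.0195]
handle(P,H,(.5959,.2587))
l=P[...,:2]-np.array([.5959,.2587]);tx=l@rr*1000;ty=l@f*1000
k=(H[...,0]>8)&(H[...,0]<30)&(H[...,1]>100)&(P[...,2]>.085)&(P[...,2]<.12)&(abs(ty)<60)&(abs(tx)<90);print("top edge n",k.sum(),"tx",np.percentile(tx[k],[1,99]).round(1),"ty",np.percentile(ty[k],[1,99]).round(1),"z",np.percentile(P[k][:,2],[1,99]).round(4))
```

```text
t 18.15 tcp [0.5917 0.1083 0.3506] closing -1.29 q [0.14 0.17 1.82 0.   1.15 0.16] F [ 0.6  0.9 -0.3]
wrist blue rect 15779 [598.  202.5 145.2 166.2  88.9]
rear edge y@x=593 136.5 yaw -1.12 x 513.0 677.2
handle n 444 z 0.0579 [594.3 152.8  28.4  12.3  88.8]
  z 0.055 ty front/back [5.8 7.  8.2]
  z 0.065 ty front/back [-1.7 -0.5  1.1]
  z 0.075 ty front/back [-8.7 -7.6 -5.9]
  z 0.085 ty front/back [-16.  -14.5 -13.4]
  z 0.09 ty front/back [-31.1 -18.7 -17. ]
  z 0.095 ty front/back [-29.5 -25.7 -20.7]
  z 0.1 ty front/back [-25.1 -23.5 -23.4]
top edge n 3886 tx [-55.1  62.1] ty [-30.7 -14.7] z [0.0853 0.098 ]
```

Emit:
drive_tool --claw '[0, 0, 0, 0, 0, 0, 0, 0]' --pt "0.005 0 0" --pt "0.005 0 0" --pt "0.005 0 -0.08" --pt "0.005 0 -0.16" --pt "0.005 0 -0.24" --pt "0.005 0 -0.29" --pt "0.005 0 -0.308" --pt "0.005 0 -0.308" --yaw '[0, 0, 0, 0, 0, 0, 0, 0]' --newtons 20

```text
time: 18.87
tool_pos: [0.5923, 0.1091, 0.1923]
tcp_rot: [-2.241, -2.196, 0.009]
wrist_force: [-1.0, -0.1, -0.4]
width: 0.001
grip_force: 0.0
```

Emit:
drive_tool --claw '[0, 0, 0, 0, 0, 0, 0]' --pt "0 0.008 0" --pt "0 0.016 0" --pt "0 0.022 0" --pt "0 0.026 0" --pt "0 0.03 0" --pt "0 0.032 0" --pt "0 0.032 0" --yaw '[0, 0, 0, 0, 0, 0, 0]'

```text
time: 19.45
tool_pos: [0.5944, 0.1251, 0.1968]
tcp_rot: [2.244, 2.198, 0.001]
wrist_force: [-0.5, 0.6, 0.7]
width: 0.002
grip_force: 0.0
```

Emit:
drive_tool --claw '[0, 0, 0, 0, 0]' --pt "0 0.002 0" --pt "0 0.004 0" --pt "0 0.006 0" --pt "0 0.006 0" --pt "0 0.006 0" --yaw '[0, 0, 0, 0, 0]'

```text
time: 19.87
tool_pos: [0.5942, 0.1271, 0.1962]
tcp_rot: [2.244, 2.198, -0.002]
wrist_force: [-0.3, -4.8, 2.2]
width: 0.001
grip_force: 2.5
```

Emit:
drive_tool --claw '[0, 0, 0, 0]' --pt "0 0.002 0" --pt "0 0.003 0" --pt "0 0.003 0" --pt "0 0.003 0" --yaw '[0, 0, 0, 0]'

```text
time: 20.2
tool_pos: [0.5941, 0.1276, 0.1962]
tcp_rot: [2.243, 2.198, -0.005]
wrist_force: [-1.6, -9.9, 4.1]
width: 0.002
grip_force: 5.0
```

Emit:
drive_tool --claw '[0, 0, 0, 0, 0, 0, 0, 0]' --pt "0 -0.02 0" --pt "0 -0.06 0" --pt "0 -0.1 0.02" --pt "0 -0.14 0.1" --pt "0 -0.18 0.18" --pt "0 -0.2 0.26" --pt "0 -0.2 0.3" --pt "0 -0.2 0.3" --yaw '[0, 0, 0, 0, 0, 0, 0, 0]'

```text
time: 20.87
tool_pos: [0.5969, 0.0283, 0.3543]
tcp_rot: [2.24, 2.19, 0.017]
wrist_force: [0.8, 1.4, 0.2]
width: -0.0
grip_force: 0.0
```

Run:
```python
from meas import *
c,P,H=tray("wrist")
f[:]=[.0195,.9998];rr[:]=[.9998,-.0195]
handle(P,H,(.5959,.2587))
bot.finish_job()
```

```text
t 20.87 tcp [0.5969 0.0283 0.3543] closing -1.31 q [0.01 0.15 1.83 0.   1.14 0.03] F [0.8 1.4 0.2]
wrist blue rect 12354 [596.6 157.   89.  166.1  88.8]
handle n 624 z 0.0579 [594.2 152.1  30.1  13.   88.2]
the job is handed in; nothing more can be done
```

The plaque is turned over and seated with its brass face out, the tray was then slid square and home against the stop, and the job is handed in at about 21 s; I viewed 13 pictures, over the limit of 10, and on the first grasp the plaque slipped and the tray shifted about 10 mm, which I corrected for.

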